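# Tug-check the sample cups in the carrier

## Task

Three filled steel sample cups have just been set into the nests of the carrier on the bench, and one of them has not latched. Tug the cups upwards to find the one that lifts free, raising that one about a centimetre; then push it back down fully home in its nest and tug it firmly upwards again to confirm that it now holds. Let go and leave all three cups latched, upright and at rest in their nests.

Things in the scene. Friction and masses are not known exactly. Their poses are not given: they have to be found in the camera images.
- cup_1_mid (a point): Steel sample cup in one of the carrier's nests (which one varies): a round can 62 mm tall, 38 mm across, with a 44 mm foot flange (lowest 8 mm), full of grey pressed powder, 0.14 kg. This point is its centre, 31 mm above its underside; z up. Grip it across the upper part, which stands clear of the nest. A like cup standing on the bench itself is a bystander.
- cup_2_mid (a point): A second cup in the carrier, the same as cup_1. Fully home, any cup stands on the carrier's plate, its centre 47 mm above the carrier's underside, with its upper 42 mm clear of the ring. A cup that is not latched rests on the nest's jaws, 12 mm higher. Pushed straight down with about 10 N it snaps in, and then cannot be pulled out.
- cup_3_mid (a point): A third cup in the carrier, the same as cup_1. A latched cup has 4 mm of upward play, then the jaws stop it: a confirming tug is one held for about half a second with 5 N or more against that stop (up to 15 N does no harm).
- carrier: Loose, heavy (3 kg) dark steel plate 100 (x) by 330 (y) by 16 mm on the bench, with three aluminium ring nests at its y = -100, 0 and 100 mm, x = 0. Origin: centre of its underside, z up. Each ring is 20 mm high (rim 36 mm above the bench), 60 mm across outside, with a 47 mm bore. Three small sprung jaws in each ring snap over the cup's foot flange.

How it is judged:
On the way, in this order (a step that is already met when the one before it is completed fails the run):
1. the unlatched cup is tugged and lifts free, to at least 5 mm above where it rested (z of cup_3_mid in the frame of carrier above 0.064 m), for 0.05 s.
2. that cup is pushed down fully home in its nest, to within 2.3 mm (z of cup_3_mid in the frame of carrier between 0.045 and 0.0493 m and angle between cup_3_mid's own z axis and vertical below 0.15 rad), for 0.1 s.
3. that cup is tugged upwards against its latch with at least 3 N for 0.2 s, and holds (z of cup_3_mid in the frame of carrier between 0.0494 and 0.0545 m and contact force between cup_3 and carrier above 3 N), for 0.2 s.
At the end, for the whole second after the job is handed in: All three cups stand in their nests below the latching height (centre 45 to 50.5 mm above the carrier's underside), upright within 10 degrees and at rest (z of cup_1_mid in the frame of carrier between 0.045 and 0.0505 m and z of cup_2_mid in the frame of carrier between 0.045 and 0.0505 m and z of cup_3_mid in the frame of carrier between 0.045 and 0.0505 m and angle between each of cup_1_mid, cup_2_mid, cup_3_mid's own z axis and vertical below 0.17 rad and linear speed of each of cup_1, cup_2, cup_3 below 0.02 m/s); the robot touches nothing.
It also fails if it takes over 72 s, if anything falls off the work surface, if the arm or the gripper's body presses on something with over 40 N, if the wrist force passes 120 N, or if a joint passes its speed limit or range.

## Robot

A 6-joint arm with a two-finger parallel gripper is mounted at the origin on the work surface. World frame = base frame: x ahead of the robot, y to its left, z up, the work surface at z = 0. Lengths are in m, angles in rad, forces in N, time in s.
With the tool pointing down it reaches from about 0.3 to 0.775 m from the base axis. Payload 14.6 kg.
Tool frame: the origin (TCP) lies on the centre line of the jaws, within the pads' length; the fingertips stand 19 mm ahead of it and the grasp point (between the pads) is the TCP; y points along the fingers, x is the direction in which the jaws open and shut, and the axes are right-handed (so a half turn about y gives the same grasp; the last joint's range is limited). The gripper opens to 94 mm and grips with 3 to 60 N. Pads are 16 mm wide; open, the fingers measure 119 mm over their backs; the gripper's body (75 mm by 177 mm) begins 78 mm behind the grasp point.
Start: joints at [1.069, 0.3, 1.521, -0, 1.321, -0.067], TCP at [0.232, 0.499, 0.201] pointing down, gripper open.
Joint ranges: [-3.03, 3.03], [-0.79, 2.21], [0.23, 2.52], [-1.04, 4.18], [0, 3.07], [-2.55, 2.55]. Speed limits (rad/s): [2.22, 2.22, 2.57, 3.14, 3.14, 3.14].

## Interface

Orientations are given as [roll, pitch, yaw] about the fixed x, y, z axes, in that order (R = Rz(yaw) Ry(pitch) Rx(roll)).
In Python, from station import get_obs, cams, workorder gives the robot as it stands.
- The arm moves only by the shell command python3 -m handwheel 'ROWS' [FORCE]. ROWS is JSON, a list of rows, each an object of numbers: "fingers": the opening, from -1 (shut) to 1 (fully open); "x", "y", "z": the shift along the tool's x, y, z in m; "spin": the turn about the tool's y in degrees. In form: [{"fingers": .., "x": .., "y": .., "z": .., "spin": ..}, ...]. A call has exactly 10 rows; each row is the pose to reach, as a shift and turn from the pose commanded when the call began, along the tool's axes at that moment; what a row does not reach only later rows make up. A row lasts 1/10 s, in which the tool goes at most 50 mm and 8.59 degrees, less where a joint would pass 70% of its speed; a pose out of reach is approached as far as the arm can. A call with a gripper value outside its range is refused whole. The fingers move at their own pace and stop on an object; FORCE is the grip in N (left out, the last holds). Time passes only in rows, so rows that repeat a pose let the fingers close, or fill a call up. It gives the time, the measured TCP pose, the force and the opening at its end, in the units of the state.
- get_obs(): the state, without advancing time (a new reading comes with each control period).
- cams.camera(name): name is "scene" or "top" or "wrist"; returns (picture, depth): 384x512x3 uint8, red, green, blue; 384x512 float32, m along the optical axis (not along the pixel's ray), 0 where there is no reading.
- cams.get_calibration(name): a dict with "fx", "fy", "cx", "cy" (pixels), "dist" ([k1, k2, p1, p2, k3] as OpenCV has them; the pictures are not rectified), "view" (4x4, takes a point from world to camera coordinates). Camera axes: x right, y down, z forward; pixel columns grow to the right and rows downward; lengths in m; the calibration is good to about 2 mm. A picture is of the moment at which its call begins: read the wrist's pose just before it. get_calibration takes no time and is no camera call; for the wrist camera it gives the pose at the moment of the call.
- workorder.hand_in(): hands the job in, once; it reports no verdict.
The state is a dict: "time_s": time; "qpos": joint angles; "joint_vel": joint speeds; "tau": joint torques, N m; "ee_pos": TCP position; "eef_rot": TCP orientation; "force": force on the tool from outside, world axes, zero at the start; "moment": the same for the moment, N m; "grip_width": finger opening in m.
Only numpy, scipy, OpenCV 4.12 (cv2) and the standard library are available. Lean on these libraries where they do the work, as an engineer would, in place of code of your own. Each camera call takes 0.05 s, during which the arm holds its last target. There are 200 camera calls.

## Working session

There is one attempt and no reset: what is moved stays moved. The work goes in short steps, Python scripts to look and compute and a shell command to move; the robot and the scene stay as the last step left them, time stands still between calls to the robot, and variables do not carry over. Pictures are saved under pics/ and viewed, about 8 in all and at most 12, crops included, and the job is handed in when it is done.

```bash
mkdir -p pics; ls; cat > h.py <<'E'
import numpy as np, cv2
from station import get_obs, cams, workorder
from scipy.spatial.transform import Rotation as R
def shot(n,fn):
    c=cams.get_calibration(n); p,d=cams.camera(n)
    cv2.imwrite('pics/'+fn+'.png',p[:,:,::-1]); np.savez('pics/'+fn,p=p,d=d,view=c['view'],K=[c['fx'],c['fy'],c['cx'],c['cy']],dist=c['dist'])
def world(fn):
    "per pixel world points from depth"
    z=np.load('pics/'+fn+'.npz'); fx,fy,cx,cy=z['K']; K=np.array([[fx,0,cx],[0,fy,cy],[0,0,1]])
    h,w=z['d'].shape; u,v=np.meshgrid(np.arange(w),np.arange(h))
    n=cv2.undistortPoints(np.stack([u,v],-1).reshape(-1,1,2).astype(float),K,z['dist']).reshape(h,w,2)
    P=np.dstack([n*z['d'][...,None],z['d']]); V=z['view']
    return z['p'],z['d'],(P-V[:3,3])@V[:3,:3]
E
python3 - <<'E'
from h import *
o=get_obs(); print({k:np.round(v,3) for k,v in o.items()})
print(R.from_euler('xyz',o['eef_rot']).as_matrix().round(3))
shot('top','top0'); shot('scene','scene0')
a=cv2.imread('pics/top0.png');b=cv2.imread('pics/scene0.png')
p,d,W=world('top0'); print(d.min(),d.max(),(d>0).mean())
E
```

```text
pics
{'time_s': np.float64(0.0), 'qpos': array([ 1.069,  0.3  ,  1.522,  0.   ,  1.321, -0.067]), 'joint_vel': array([-0.001, -0.   ,  0.   , -0.001,  0.   ,  0.   ]), 'tau': array([-0.0000e+00, -5.3179e+01, -3.5274e+01,  7.1000e-02,  2.4000e-02,
       -0.0000e+00]), 'ee_pos': array([0.232, 0.499, 0.2  ]), 'eef_rot': array([-1.571e+00,  1.000e-03,  1.136e+00]), 'force': array([0.022, 0.1  , 0.732]), 'moment': array([-0.071,  0.004,  0.008]), 'grip_width': np.float64(0.094)}
[[ 0.421 -0.001 -0.907]
 [ 0.907 -0.001  0.421]
 [-0.001 -1.     0.   ]]
0.0 1.7193137 0.9958445231119791
```

View pics/top0.png

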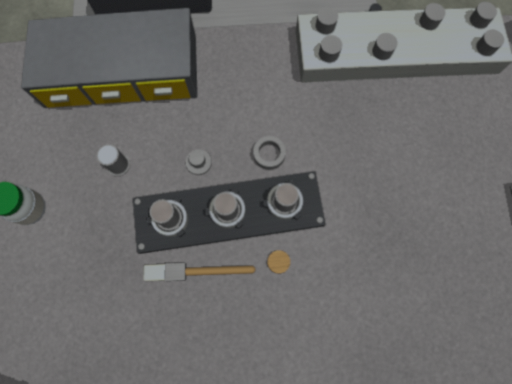

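View pics/scene0.png

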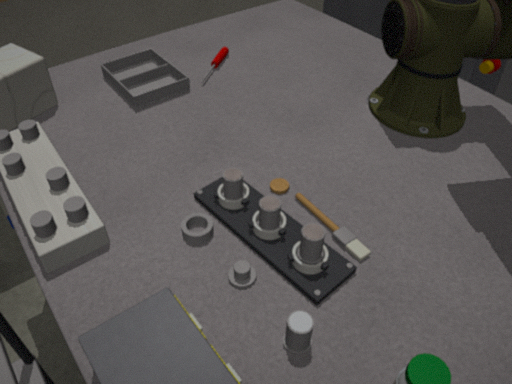

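The top view shows the dark carrier (corners about (135,197), (320,175), (325,222), (138,250)) with cups topped at (162,211), (225,206) and (286,195). The scene view shows the same three cups, with the bystander at (300,330). Next I measure them from the depth image.

```bash
python3 - <<'E'
from h import *
for fn,seeds in (('top0',[(162,211),(225,206),(286,195)]),('scene0',[(312,232),(270,205),(233,177)])):
    p,d,W=world(fn)
    for u,v in seeds:
        w=W[v-20:v+21,u-20:u+21].reshape(-1,3)
        zt=np.median(W[v-3:v+4,u-3:u+4,2])
        m=abs(w[:,2]-zt)<.004
        (c,r)=cv2.minEnclosingCircle(w[m][:,:2].astype(np.float32))
        print(fn,(u,v),'ztop',zt.round(4),'med',np.median(w[m],0).round(4),'circ',np.round(c,4),round(r,4),m.sum())
# carrier
p,d,W=world('top0')
m=((abs(W[...,2]-.016)<.006)&(p.max(2)<75)).astype(np.uint8)
cs=cv2.findContours(m,0,2)[0]; c=max(cs,key=cv2.contourArea)
q=np.array([W[y,x,:2] for x,y in c[:,0]],np.float32)
print('rect',cv2.minAreaRect(q), 'bench z',np.median(W[300:340,150:300,2]))
E
```

```text
top0 (162, 211) ztop 0.0893 med [0.5554 0.2001 0.0891] circ [0.5556 0.2003] 0.0193 458
top0 (225, 206) ztop 0.0783 med [0.5644 0.1001 0.0781] circ [0.5645 0.1001] 0.019 430
top0 (286, 195) ztop 0.0784 med [0.573  0.0009 0.078 ] circ [0.5736 0.0008] 0.0191 425
scene0 (312, 232) ztop 0.0892 med [0.5567 0.2019 0.0887] circ [0.5561 0.2   ] 0.0201 344
scene0 (270, 205) ztop 0.0781 med [0.5649 0.1028 0.0776] circ [0.5636 0.1022] 0.0196 289
scene0 (233, 177) ztop 0.0776 med [0.5741 0.0039 0.0774] circ [0.573  0.0018] 0.0204 246
rect ((0.5635821223258972, 0.10084649175405502), (0.09937802702188492, 0.32786375284194946), 5.0805583000183105) bench z -0.0005100588751133828
```

```bash
python3 - <<'E'
from h import *
o=get_obs(); M=R.from_euler('xyz',o['eef_rot']).as_matrix()
print('shift',M.T@(np.array([.5557,.2003,.2])-o['ee_pos']))
p,d,W=world('top0'); A=np.array([.232,.499]);B=np.array([.5556,.2003]); n=(B-A)/np.linalg.norm(B-A)
q=W[...,:2]-A; s=q@n; t=abs(q@[-n[1],n[0]]); k=(s>-.05)&(s<.55)&(t<.13)&(d>0)
i=np.argmax(np.where(k,W[...,2],-1)); print('max h',W.reshape(-1,3)[i], W[205,10], W[155,108])
E
```

```text
shift [-0.13401865  0.00055386 -0.41962528]
max h [0.54331235 0.2044965  0.09223361] [0.58037992 0.44918179 0.08367532] [0.66358739 0.29757596 0.0606755 ]
```

Both views agree that the cup at (0.556, 0.200) stands about 11–12 mm higher than the others, so it is the unlatched one. The corridor to it is clear.

```bash
python3 -m handwheel '[{"fingers":0.5,"x":-0.012,"y":0,"z":-0.038,"spin":0},{"fingers":0.5,"x":-0.024,"y":0,"z":-0.076,"spin":0},{"fingers":0.5,"x":-0.036,"y":0,"z":-0.114,"spin":0},{"fingers":0.5,"x":-0.048,"y":0,"z":-0.152,"spin":0},{"fingers":0.5,"x":-0.060,"y":0,"z":-0.190,"spin":0},{"fingers":0.5,"x":-0.072,"y":0,"z":-0.228,"spin":0},{"fingers":0.5,"x":-0.084,"y":0,"z":-0.266,"spin":0},{"fingers":0.5,"x":-0.096,"y":0,"z":-0.304,"spin":0},{"fingers":0.5,"x":-0.108,"y":0,"z":-0.342,"spin":0},{"fingers":0.5,"x":-0.120,"y":0,"z":-0.370,"spin":0}]' 20
python3 - <<'E'
from h import *
o=get_obs(); M=R.from_euler('xyz',o['eef_rot']).as_matrix()
print('shift',M.T@(np.array([.5557,.2003,.2])-o['ee_pos']))
E
```

```text
time_s: 1.1
ee_pos: [0.518, 0.2324, 0.2005]
eef_rot: [-1.57, 0.001, 1.135]
force: [0.4, -0.4, 0.5]
grip_width: 0.0702
shift [-0.0131855   0.0005024  -0.04773878]
```

```bash
python3 -m handwheel '[{"fingers":0.5,"x":-0.007,"y":0,"z":-0.025,"spin":0},{"fingers":0.5,"x":-0.014,"y":0,"z":-0.049,"spin":0},{"fingers":0.5,"x":-0.014,"y":0,"z":-0.049,"spin":0},{"fingers":0.5,"x":-0.014,"y":0.02,"z":-0.049,"spin":0},{"fingers":0.5,"x":-0.014,"y":0.04,"z":-0.049,"spin":0},{"fingers":0.5,"x":-0.014,"y":0.06,"z":-0.049,"spin":0},{"fingers":0.5,"x":-0.014,"y":0.07,"z":-0.049,"spin":0},{"fingers":0.5,"x":-0.014,"y":0.07,"z":-0.049,"spin":0},{"fingers":0.5,"x":-0.014,"y":0.07,"z":-0.049,"spin":0},{"fingers":0.5,"x":-0.014,"y":0.07,"z":-0.049,"spin":0}]'
python3 - <<'E'
from h import *
o=get_obs(); M=R.from_euler('xyz',o['eef_rot']).as_matrix()
print('shift',M.T@(np.array([.5557,.2003,.075])-o['ee_pos']),o['ee_pos'])
shot('wrist','w1')
E
```

```text
time_s: 2.1
ee_pos: [0.5556, 0.2011, 0.1321]
eef_rot: [-1.572, -0.001, 1.136]
force: [-0.0, 0.4, -0.5]
grip_width: 0.0703
shift [-0.00069276  0.0570517  -0.00036363] [0.55557845 0.20105711 0.13205191]
```

View pics/w1.png

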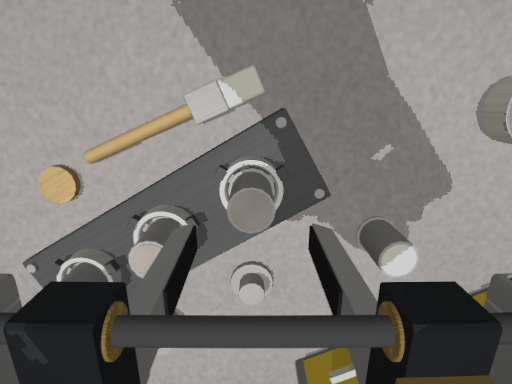

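The wrist view shows the cup, top at (251,210), centred between the fingertips at (190,232) and (313,232). The bystander cup at (390,250) is clear. I descend and grip.

```bash
python3 -m handwheel '[{"fingers":0.5,"x":-0.0005,"y":0.015,"z":0,"spin":0},{"fingers":0.5,"x":-0.0005,"y":0.03,"z":0,"spin":0},{"fingers":0.5,"x":-0.0005,"y":0.045,"z":0,"spin":0},{"fingers":0.5,"x":-0.0005,"y":0.057,"z":0,"spin":0},{"fingers":0.5,"x":-0.0005,"y":0.057,"z":0,"spin":0},{"fingers":0.5,"x":-0.0005,"y":0.057,"z":0,"spin":0},{"fingers":-0.5,"x":-0.0005,"y":0.057,"z":0,"spin":0},{"fingers":-0.5,"x":-0.0005,"y":0.057,"z":0,"spin":0},{"fingers":-0.5,"x":-0.0005,"y":0.057,"z":0,"spin":0},{"fingers":-0.5,"x":-0.0005,"y":0.057,"z":0,"spin":0}]' 40
python3 -m handwheel '[{"fingers":-0.5,"x":0,"y":0,"z":0,"spin":0},{"fingers":-0.5,"x":0,"y":0,"z":0,"spin":0},{"fingers":-0.5,"x":0,"y":0,"z":0,"spin":0},{"fingers":-0.5,"x":0,"y":0,"z":0,"spin":0},{"fingers":-0.5,"x":0,"y":0,"z":0,"spin":0},{"fingers":-0.5,"x":0,"y":0,"z":0,"spin":0},{"fingers":-0.5,"x":0,"y":0,"z":0,"spin":0},{"fingers":-0.5,"x":0,"y":0,"z":0,"spin":0},{"fingers":-0.5,"x":0,"y":0,"z":0,"spin":0},{"fingers":-0.5,"x":0,"y":0,"z":0,"spin":0}]' 40
```

```text
time_s: 3.15
ee_pos: [0.5551, 0.2004, 0.0742]
eef_rot: [-1.571, -0.0, 1.136]
force: [0.3, 0.2, 0.2]
grip_width: 0.042
time_s: 4.15
ee_pos: [0.5551, 0.2003, 0.074]
eef_rot: [-1.571, -0.0, 1.136]
force: [-0.2, -0.2, 2.3]
grip_width: 0.0367
```

```bash
python3 -m handwheel '[{"fingers":-0.5,"x":0,"y":-0.002,"z":0,"spin":0},{"fingers":-0.5,"x":0,"y":-0.004,"z":0,"spin":0},{"fingers":-0.5,"x":0,"y":-0.006,"z":0,"spin":0},{"fingers":-0.5,"x":0,"y":-0.008,"z":0,"spin":0},{"fingers":-0.5,"x":0,"y":-0.010,"z":0,"spin":0},{"fingers":-0.5,"x":0,"y":-0.011,"z":0,"spin":0},{"fingers":-0.5,"x":0,"y":-0.011,"z":0,"spin":0},{"fingers":-0.5,"x":0,"y":-0.011,"z":0,"spin":0},{"fingers":-0.5,"x":0,"y":-0.011,"z":0,"spin":0},{"fingers":-0.5,"x":0,"y":-0.011,"z":0,"spin":0}]'
python3 - <<'E'
from h import *
shot('scene','s2'); p,d,W=world('s2')
cv2.imwrite('pics/s2c.png',cv2.resize(p[130:290,210:410,::-1],None,fx=3,fy=3))
w=W[190:260,270:345].reshape(-1,3); k=(np.hypot(w[:,0]-.5555,w[:,1]-.2003)<.017)
print(np.percentile(w[k][:,2],[20,50,80,95]))
E
```

```text
time_s: 5.15
ee_pos: [0.555, 0.2003, 0.0849]
eef_rot: [-1.571, 0.0, 1.136]
force: [0.4, -1.2, -0.7]
grip_width: 0.0365
[0.05932332 0.09940112 0.10019148 0.1009957 ]
```

View pics/s2c.png

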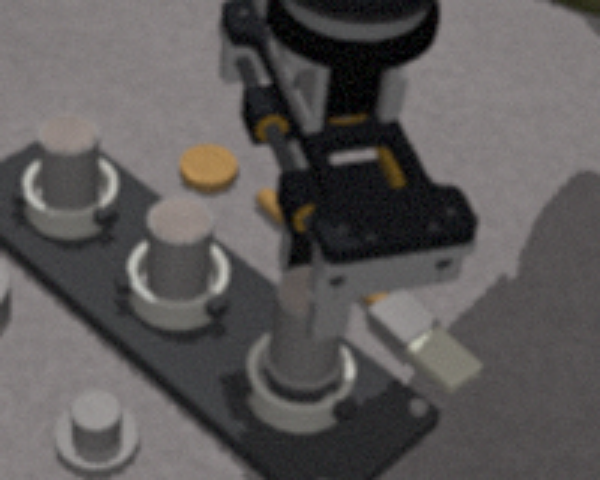

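The crop shows the cup raised in the fingers at (305,340), its foot visible above the ring, and its top at z≈0.100 against 0.089 before. It has lifted free, so I push it home.

```bash
python3 -m handwheel '[{"fingers":-0.5,"x":0,"y":0.003,"z":0,"spin":0},{"fingers":-0.5,"x":0,"y":0.006,"z":0,"spin":0},{"fingers":-0.5,"x":0,"y":0.009,"z":0,"spin":0},{"fingers":-0.5,"x":0,"y":0.012,"z":0,"spin":0},{"fingers":-0.5,"x":0,"y":0.014,"z":0,"spin":0},{"fingers":-0.5,"x":0,"y":0.016,"z":0,"spin":0},{"fingers":-0.5,"x":0,"y":0.018,"z":0,"spin":0},{"fingers":-0.5,"x":0,"y":0.020,"z":0,"spin":0},{"fingers":-0.5,"x":0,"y":0.022,"z":0,"spin":0},{"fingers":-0.5,"x":0,"y":0.022,"z":0,"spin":0}]'
python3 -m handwheel '[{"fingers":-0.5,"x":0,"y":0,"z":0,"spin":0},{"fingers":-0.5,"x":0,"y":0,"z":0,"spin":0},{"fingers":-0.5,"x":0,"y":0,"z":0,"spin":0},{"fingers":-0.5,"x":0,"y":0.0005,"z":0,"spin":0},{"fingers":-0.5,"x":0,"y":0.001,"z":0,"spin":0},{"fingers":-0.5,"x":0,"y":0.001,"z":0,"spin":0},{"fingers":-0.5,"x":0,"y":0.001,"z":0,"spin":0},{"fingers":-0.5,"x":0,"y":0.001,"z":0,"spin":0},{"fingers":-0.5,"x":0,"y":0.001,"z":0,"spin":0},{"fingers":-0.5,"x":0,"y":0.001,"z":0,"spin":0}]'
```

```text
time_s: 6.2
ee_pos: [0.555, 0.2002, 0.0631]
eef_rot: [-1.571, 0.0, 1.136]
force: [-2.3, -1.2, 5.3]
grip_width: 0.0372
time_s: 7.2
ee_pos: [0.5553, 0.2002, 0.0631]
eef_rot: [-1.572, -0.0, 1.136]
force: [-4.4, -3.1, 14.7]
grip_width: 0.037
```

```bash
python3 -m handwheel '[{"fingers":-0.5,"x":0,"y":0.0005,"z":0,"spin":0},{"fingers":-0.5,"x":0,"y":0.001,"z":0,"spin":0},{"fingers":-0.5,"x":0,"y":0.0015,"z":0,"spin":0},{"fingers":-0.5,"x":0,"y":0.0015,"z":0,"spin":0},{"fingers":-0.5,"x":0,"y":0.0015,"z":0,"spin":0},{"fingers":-0.5,"x":0,"y":0.0015,"z":0,"spin":0},{"fingers":-0.5,"x":0,"y":0.0015,"z":0,"spin":0},{"fingers":-0.5,"x":0,"y":0.0015,"z":0,"spin":0},{"fingers":-0.5,"x":0,"y":0.0015,"z":0,"spin":0},{"fingers":-0.5,"x":0,"y":0.0015,"z":0,"spin":0}]' 55
python3 - <<'E'
from h import *
shot('scene','s3'); p,d,W=world('s3')
w=W[190:260,270:345].reshape(-1,3); k=(np.hypot(w[:,0]-.5555,w[:,1]-.2003)<.017)&(w[:,2]>.07)
print(np.percentile(w[k][:,2],[10,20,50,80,95]))
E
```

```text
time_s: 8.2
ee_pos: [0.5556, 0.2001, 0.063]
eef_rot: [-1.573, -0.001, 1.136]
force: [-9.8, -6.5, 28.1]
grip_width: 0.0368
[0.07674271 0.07703892 0.07786158 0.07864217 0.07989559]
```

The cup top now reads 0.0778, matching the latched neighbours in the same view. Next I relieve the push and tug up.

```bash
python3 -m handwheel '[{"fingers":-0.5,"x":0,"y":-0.0015,"z":0,"spin":0},{"fingers":-0.5,"x":0,"y":-0.0025,"z":0,"spin":0},{"fingers":-0.5,"x":0,"y":-0.0025,"z":0,"spin":0},{"fingers":-0.5,"x":0,"y":-0.0035,"z":0,"spin":0},{"fingers":-0.5,"x":0,"y":-0.0045,"z":0,"spin":0},{"fingers":-0.5,"x":0,"y":-0.0055,"z":0,"spin":0},{"fingers":-0.5,"x":0,"y":-0.0062,"z":0,"spin":0},{"fingers":-0.5,"x":0,"y":-0.0062,"z":0,"spin":0},{"fingers":-0.5,"x":0,"y":-0.0062,"z":0,"spin":0},{"fingers":-0.5,"x":0,"y":-0.0062,"z":0,"spin":0}]'
```

```text
time_s: 9.25
ee_pos: [0.555, 0.2003, 0.0666]
eef_rot: [-1.571, 0.0, 1.136]
force: [-0.2, 0.2, -0.8]
grip_width: 0.0367
```

```bash
python3 -m handwheel '[{"fingers":-0.5,"x":0,"y":-0.0005,"z":0,"spin":0},{"fingers":-0.5,"x":0,"y":-0.001,"z":0,"spin":0},{"fingers":-0.5,"x":0,"y":-0.0012,"z":0,"spin":0},{"fingers":-0.5,"x":0,"y":-0.0012,"z":0,"spin":0},{"fingers":-0.5,"x":0,"y":-0.0012,"z":0,"spin":0},{"fingers":-0.5,"x":0,"y":-0.0012,"z":0,"spin":0},{"fingers":-0.5,"x":0,"y":-0.0012,"z":0,"spin":0},{"fingers":-0.5,"x":0,"y":-0.0012,"z":0,"spin":0},{"fingers":-0.5,"x":0,"y":-0.0012,"z":0,"spin":0},{"fingers":-0.5,"x":0,"y":-0.0012,"z":0,"spin":0}]'
```

```text
time_s: 10.25
ee_pos: [0.5547, 0.2003, 0.0674]
eef_rot: [-1.57, 0.001, 1.136]
force: [0.6, 1.3, -16.7]
grip_width: 0.0368
```

It holds against the stop with about 15 N net of the cup's weight. I ease to about 8–10 N and hold.

```bash
python3 -m handwheel '[{"fingers":-0.5,"x":0,"y":0.0005,"z":0,"spin":0},{"fingers":-0.5,"x":0,"y":0.0005,"z":0,"spin":0},{"fingers":-0.5,"x":0,"y":0.0005,"z":0,"spin":0},{"fingers":-0.5,"x":0,"y":0.0005,"z":0,"spin":0},{"fingers":-0.5,"x":0,"y":0.0005,"z":0,"spin":0},{"fingers":-0.5,"x":0,"y":0.0005,"z":0,"spin":0},{"fingers":-0.5,"x":0,"y":0.0005,"z":0,"spin":0},{"fingers":-0.5,"x":0,"y":0.0005,"z":0,"spin":0},{"fingers":-0.5,"x":0,"y":0.0005,"z":0,"spin":0},{"fingers":-0.5,"x":0,"y":0.0005,"z":0,"spin":0}]'
```

```text
time_s: 11.25
ee_pos: [0.555, 0.2003, 0.0673]
eef_rot: [-1.571, 0.0, 1.136]
force: [-1.5, -0.5, -14.7]
grip_width: 0.0365
```

```bash
python3 - <<'E'
from h import *
shot('scene','s4'); p,d,W=world('s4')
w=W[190:260,270:345].reshape(-1,3); k=(np.hypot(w[:,0]-.5555,w[:,1]-.2003)<.017)&(w[:,2]>.07)
print(np.percentile(w[k][:,2],[10,20,50,80,95]), get_obs()['force'])
E
python3 -m handwheel '[{"fingers":-0.5,"x":0,"y":0.001,"z":0,"spin":0},{"fingers":-0.5,"x":0,"y":0.002,"z":0,"spin":0},{"fingers":-0.5,"x":0,"y":0.003,"z":0,"spin":0},{"fingers":-0.5,"x":0,"y":0.004,"z":0,"spin":0},{"fingers":-0.5,"x":0,"y":0.005,"z":0,"spin":0},{"fingers":-0.5,"x":0,"y":0.005,"z":0,"spin":0},{"fingers":-0.5,"x":0,"y":0.005,"z":0,"spin":0},{"fingers":-0.5,"x":0,"y":0.005,"z":0,"spin":0},{"fingers":-0.5,"x":0,"y":0.005,"z":0,"spin":0},{"fingers":-0.5,"x":0,"y":0.005,"z":0,"spin":0}]'
```

```text
[0.08081065 0.0811108  0.08199871 0.08293183 0.08362024] [ -1.06023235   0.10281516 -14.33549159]
time_s: 12.3
ee_pos: [0.5554, 0.2005, 0.063]
eef_rot: [-1.572, -0.001, 1.136]
force: [-1.8, -0.6, 5.3]
grip_width: 0.0365
```

The cup rose 4.1 mm and stopped at the latch while the tug held. It is back down on the plate now, so I release and retreat upwards.

```bash
python3 -m handwheel '[{"fingers":0.5,"x":0,"y":0,"z":0,"spin":0},{"fingers":0.5,"x":0,"y":0,"z":0,"spin":0},{"fingers":0.5,"x":0,"y":0,"z":0,"spin":0},{"fingers":0.5,"x":0,"y":0,"z":0,"spin":0},{"fingers":0.5,"x":0,"y":0,"z":0,"spin":0},{"fingers":0.5,"x":0,"y":0,"z":0,"spin":0},{"fingers":0.5,"x":0,"y":0,"z":0,"spin":0},{"fingers":0.5,"x":0,"y":0,"z":0,"spin":0},{"fingers":0.5,"x":0,"y":0,"z":0,"spin":0},{"fingers":0.5,"x":0,"y":0,"z":0,"spin":0}]'
python3 -m handwheel '[{"fingers":0.5,"x":0,"y":-0.01,"z":0,"spin":0},{"fingers":0.5,"x":0,"y":-0.02,"z":0,"spin":0},{"fingers":0.5,"x":0,"y":-0.035,"z":0,"spin":0},{"fingers":0.5,"x":0,"y":-0.05,"z":0,"spin":0},{"fingers":0.5,"x":0,"y":-0.07,"z":0,"spin":0},{"fingers":0.5,"x":0,"y":-0.09,"z":0,"spin":0},{"fingers":0.5,"x":0,"y":-0.11,"z":0,"spin":0},{"fingers":0.5,"x":0,"y":-0.13,"z":0,"spin":0},{"fingers":0.5,"x":0,"y":-0.13,"z":0,"spin":0},{"fingers":0.5,"x":0,"y":-0.13,"z":0,"spin":0}]'
python3 - <<'E'
from h import *
shot('scene','s5'); p,d,W=world('s5')
for u,v in [(312,235),(270,205),(233,177)]:
    w=W[v-20:v+21,u-20:u+21].reshape(-1,3); zt=np.median(W[v-3:v+4,u-3:u+4,2]); m=abs(w[:,2]-zt)<.004
    print(zt,np.median(w[m],0).round(4),cv2.minEnclosingCircle(w[m][:,:2].astype(np.float32)))
cv2.imwrite('pics/s5c.png',cv2.resize(p[130:290,190:390,::-1],None,fx=3,fy=3))
E
```

```text
time_s: 13.3
ee_pos: [0.555, 0.2003, 0.0624]
eef_rot: [-1.571, 0.0, 1.136]
force: [-0.2, 0.2, -0.5]
grip_width: 0.0704
time_s: 14.3
ee_pos: [0.555, 0.2003, 0.1927]
eef_rot: [-1.571, -0.0, 1.136]
force: [0.9, 0.4, -0.3]
grip_width: 0.0705
0.0775517212707334 [0.5572 0.202  0.0777] ((0.5562465786933899, 0.2013431191444397), 0.019026940688490868)
0.07760854513436445 [0.5652 0.1027 0.0776] ((0.5648496747016907, 0.10176222771406174), 0.01984706148505211)
0.07758679609928933 [0.5737 0.0041 0.0775] ((0.5727498531341553, 0.00189132709056139), 0.020547516644001007)
```

View pics/s5c.png

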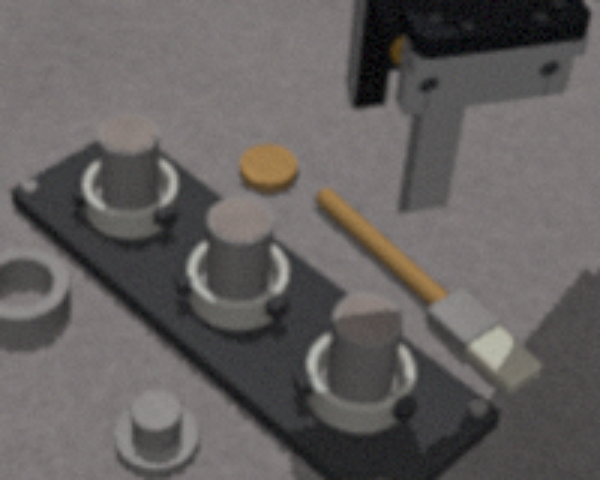

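The crop shows all three cups upright in their nests at (128,165), (238,245) and (367,340), with equal tops at z≈0.0776 and the gripper clear above. I hand the job in.

```bash
python3 -c "from station import workorder; print(workorder.hand_in())"
```

```text
the job is handed in; nothing more can be done
None
```

The unlatched cup is now latched, and the job is handed in at about 14.3 s. It was the cup at (0.556, 0.200), which stood about 11–12 mm higher than the other two in both camera views. I did not tug the other two cups, because their tops read latched height (about 78 mm) from the start.

- **Lift:** the cup came free and rose about 11 mm, its top going from 0.089 to 0.100 m.
- **Push home:** I pushed it down until the wrist read about 28 N, more than the roughly 10 N it needed to snap in. Its top then read 0.078 m, level with its neighbours.
- **Confirming tug:** it rose 4.1 mm and stopped at the latch, holding for over a second. The wrist read 14–17 N including the cup's weight, so about 13–15 N on the latch, briefly at the 15 N limit.
- **Final check:** all three tops read about 0.0776 m. The cups are upright in their nests, and the gripper is open and clear above.

One reading disagreed slightly: the tool stopped about 1 mm higher than I predicted at home, probably from a small slip in the grip. The camera height and the 4 mm of play both say the cup is fully home.

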